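# Try the stone case's lid, unbolt it if caught, hold it open

### The job

The lid of the wooden stone case may or may not be caught by its sliding bolt: before touching the bolt, gently tug the lid up by its bow handle to find out, never wrenching it hard against the bolt. If it is caught, let it down and draw the bolt all the way back; if it lifts freely the bolt can stay as it is. Then raise the lid by its handle to about 45 degrees and finish still gripping it there, holding it still so that the stones can be taken out; leave the brass dish on the case and the other things where they are.

Things in the scene. Friction and masses are not known exactly. Their poses are not given: they have to be found in the camera images.
- case: Wooden stone case fixed to the table, 180 (x) x 280 (y) x 80 mm high; origin at the centre of its underside. Its x axis points from its front (handle side) to its back (hinge side), its y axis to its left, z up. The left part (y -45 to +140 mm) is an open store under the lid; the right part (y -140 to -45 mm) is a closed flat deck, top at z 80 mm, that carries the bolt and, towards the back, a small loose brass dish.
- lid (a joint): Hinge of the lid, rad: 0 shut, grows as the lid is raised, stops at 1.4; 45 degrees is 0.785. The lid is a wooden board 178 x 181 x 12 mm, top flush with the deck at z 80 mm, about 0.6 kg; it falls shut unless held. While the bolt's tongue overlaps it, it has about 7 mm of play under the tongue and stops at about 0.05 rad (the handle then has risen about 11 mm); otherwise it swings up freely.
- lid_hinge (a point): Point on the lid's hinge line (along the case's y axis), at the middle of the lid's width, 74 mm above the table.
- lid_handle (a point): Middle of the lid's bow handle: a round steel bar 10 mm thick, 70 mm long along the case's y axis, in the plane of the lid, on two arms; 220 mm in front of the hinge line and 36 mm clear of the lid's front edge. 74 mm above the table when shut, nothing under it; pinched from above with a finger in front of and one behind the bar, it turns in the grip as the lid rises.
- bolt (a joint): Sliding bolt on the deck, m: 0 pushed fully home over the lid, grows as it is drawn towards the case's right (-y), 0.034 fully back against its stop. Its tongue overlaps the lid while below about 0.016. It stays where it is left (about 1.5 N of friction). It starts anywhere in its travel.
- bolt_knob (a point): On the bolt's upright round steel knob, 14 mm thick, 117 mm above the table; the knob's top is at 127 mm, the flat bolt plate below it (18 mm wide) has its top at 95 mm. At joint value 0 it stands at x -45, y -85 mm of the case. A low steel bridge up to z 99 mm spans the plate at y -67 to -49 mm. It can be pinched from above, fingers in front of and behind it.
- brass_dish: Loose shallow brass dish, 60 mm across, 13 mm high, standing at the back of the case's deck; origin at the centre of its underside. Leave it.
- tweezers: Loose steel tweezers, 129 mm long, lying on the table right of the case. Leave them.
- hake_brush: Loose flat brush, 82 x 37 mm, lying on the table to the right. Leave it.
- press_board_1: Loose thin wooden board, 42 x 165 x 7 mm, lying on the table to the left. Leave it.

How it is judged:
By the outcome, as a careful person would: the job done as asked, in the order asked, and still so for the second after the job is handed in, while the arm keeps its last pose, push and grip.
It also fails if it takes over 58 s, if anything falls off the work surface, if the arm or the gripper's body presses on something with over 40 N, if the wrist force passes 120 N, or if a joint passes its speed limit or range.

### The arm

A 6-joint arm with a two-finger parallel gripper is mounted at the origin on a cart in front of the work surface, level with it; the furniture and walls round the work are solid. World frame = base frame: x ahead of the robot, y to its left, z up, the work surface at z = 0. Lengths are in mm, angles in degrees, forces in N, time in s.
With the tool pointing down it reaches from about 250 to 850 mm from the base axis. Payload 12.5 kg.
Tool frame: the origin (TCP) lies at the very end of the fingers, on their centre line; the grasp point (between the pads) lies 19 mm behind it; x points along the fingers, z is the direction in which the jaws open and shut, and the axes are right-handed (so a half turn about x gives the same grasp; the last joint's range is limited). The gripper opens to 93 mm and grips with 3 to 60 N. Pads are 15 mm wide; open, the fingers measure 128 mm over their backs; the gripper's body (75 mm by 188 mm) begins 65 mm behind the grasp point.
Start: joints at [61.158, 20.094, 94.641, -0, 65.266, -4.847], TCP at [223.633, 502.466, 218.633] pointing down, gripper open.
Joint ranges: [-157.81, 157.81], [-45, 120.19], [0.68, 151.7], [-89.99, 269.99], [4.06, 180], [-164.3, 164.3]. Speed limits (degrees/s): [127.2, 127.2, 159.86, 180, 180, 180].

### API

Orientations are given as [roll, pitch, yaw] about the fixed x, y, z axes, in that order (R = Rz(yaw) Ry(pitch) Rx(roll)).
In Python, from station import env gives the robot as it stands.
- The arm moves only by the shell command python3 -m handwheel 'ROWS'. ROWS is a JSON object of lists of equal length, an entry for each row: "xyz": the shift along the tool's x, y, z in mm, a list of three; "dr": the turn, a rotation vector about the tool's x, y, z in rad, a list of three; "claw": the opening, from 0 (shut) to 1 (fully open). In form: {"xyz": [[tx, ty, tz], ...], "dr": [[wx, wy, wz], ...], "claw": [claw, ...]}. A call has 1 to 8 rows; each row shifts and turns the commanded pose from where the row before left it, along the tool's axes as they then stand; what a row does not reach is not made up. A row lasts 1/8 s, in which the tool goes at most 62.5 mm and 10.7 degrees, less where a joint would pass 70% of its speed; a pose out of reach is approached as far as the arm can. A call is refused whole if a number of a shift passes 62.5 or a number of a turn 0.188, either way. A call with a gripper value outside its range is refused whole. The fingers move at their own pace and stop on an object; the grip force is fixed at half the most. Time passes only in rows, so rows that do not move let the fingers close. It gives the time, the measured TCP pose, the force and the opening at its end, in the units of the state.
- env.observe(): the state, without advancing time (a new reading comes with each control period).
- env.camera(name): name is "side" or "top"; returns a dict with "image" (420x560x3 uint8, blue, green, red), "z_map" (420x560 float32, mm along the optical axis (not along the pixel's ray), 0 where there is no reading), "intrinsics" (3x3 intrinsics, pixels), "xyz" and "rotation" of the camera in the world. Camera axes: x right, y down, z forward; pixel columns grow to the right and rows downward; lengths in mm; the calibration is good to about 2 mm. A picture is of the moment at which its call begins.
- env.sign_off(): hands the job in, once; it reports no verdict.
The state is a dict: "time": time; "joint_pos": joint angles; "qvel": joint speeds; "tau": joint torques, N m; "tool_pos": TCP position; "eef_rot": TCP orientation; "contact_force": force on the tool from outside, world axes, zero at the start; "moment": the same for the moment, N m; "width": finger opening in mm.
Only numpy, scipy, OpenCV 4.12 (cv2) and the standard library are available. Lean on these libraries where they do the work, as an engineer would, in place of code of your own. Each camera call takes 0.05 s, during which the arm holds its last target.

## Working session

There is one attempt and no reset: what is moved stays moved. The work goes in short steps, Python scripts to look and compute and a shell command to move; the robot and the scene stay as the last step left them, time stands still between calls to the robot, and variables do not carry over. Pictures are saved under pics/ and viewed, and the job is handed in when it is done.

```bash
ls; mkdir -p pics; python3 - <<'E'
from station import env
import cv2
print(env.observe())
for n in("side","top"):
    c=env.camera(n); cv2.imwrite(f"pics/{n}0.png",c["image"]); print(n,c["intrinsics"],c["xyz"],c["rotation"])
E
```

```text
pics
{'time': 0.0, 'joint_pos': array([ 6.11567143e+01,  2.01253379e+01,  9.46749516e+01,  1.26573858e-03,
        6.52650164e+01, -4.84797410e+00]), 'qvel': array([-0.09286823,  0.01349225,  0.06412471,  0.04078725, -0.13961602,
       -0.05618168]), 'tau': array([-1.02277434e-03, -4.97312379e+01, -2.85249102e+01,  6.98708952e-02,
        2.56915286e-02, -9.85693941e-05]), 'tool_pos': array([223.48450658, 502.19179811, 218.10511997]), 'eef_rot': array([ 174.14405461,   89.93468403, -119.85178726]), 'contact_force': array([ 0.0333223 , -0.4715818 , -0.86621494]), 'moment': array([ 0.00650582, -0.01463526,  0.00130632]), 'width': 93.33367790959852}
side [[461.76409891   0.         277.94570327]
 [  0.         461.76409891 209.83018808]
 [  0.           0.           1.        ]] [ 411.24904721 -795.71314034  975.87609647] [-132.23376973    1.1765532   -11.47995593]
top [[521.7548823    0.         276.95787379]
 [  0.         521.7548823  210.07741015]
 [  0.           0.           1.        ]] [ 303.36919262  165.80833182 1785.96080625] [-171.229818      0.39629604  -89.10686544]
```

View pics/side0.png

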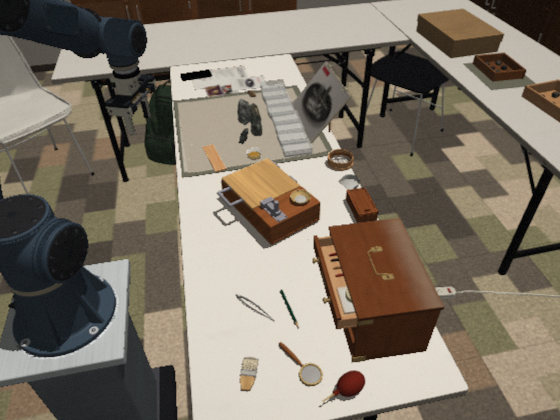

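View pics/top0.png

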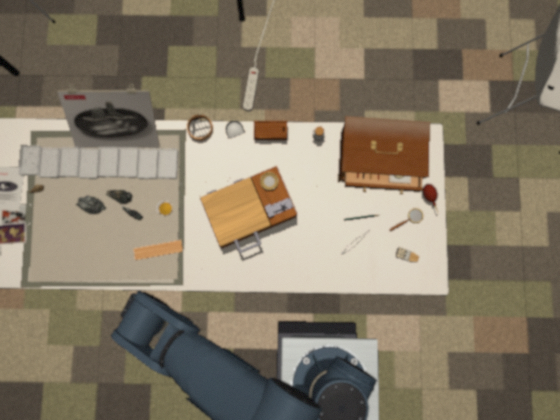

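The side view shows the case at about (270,200), with its handle at (228,213), bolt at (272,205) and dish at (300,198). In the top view the handle is at (248,247), the bolt at (278,207) and the dish at (269,183). I'll zoom in next.

```bash
cat > h.py <<'E'
from station import env
import cv2, numpy as np
from scipy.spatial.transform import Rotation as Ro
class Cam:
    def __init__(s,n):
        c=env.camera(n); s.im=c["image"]; s.z=c["z_map"]; s.K=c["intrinsics"]; s.p=np.array(c["xyz"]); s.R=Ro.from_euler('xyz',c["rotation"],degrees=True).as_matrix()
    def ray(s,u,v): return s.R@np.linalg.solve(s.K,[u,v,1.])
    def plane(s,u,v,h):
        d=s.ray(u,v); return s.p+d*(h-s.p[2])/d[2]
    def depth(s,u,v): return s.p+s.ray(u,v)*s.z[int(round(v)),int(round(u))]
    def proj(s,P):
        q=s.K@(s.R.T@(np.array(P)-s.p)); return q[:2]/q[2]
def tri(ca,a,cb,b):
    d1=ca.ray(*a);d2=cb.ray(*b)
    A=np.stack([d1,-d2],1); t=np.linalg.lstsq(A,cb.p-ca.p,rcond=None)[0]
    x=ca.p+d1*t[0]; y=cb.p+d2*t[1]; return (x+y)/2,np.linalg.norm(x-y)
def crop(im,u0,v0,u1,v1,k,fn):
    cv2.imwrite(fn,cv2.resize(im[v0:v1,u0:u1],None,fx=k,fy=k,interpolation=cv2.INTER_CUBIC))
E
python3 - <<'E'
from h import *
s=Cam("side");t=Cam("top")
crop(s.im,205,150,330,245,6,"pics/s1.png")
crop(t.im,190,155,310,270,5,"pics/t1.png")
for c,u,v in((t,230,210),(t,248,247),(s,260,185),(t,220,275)): print(c.depth(u,v))
E
```

```text
[564.70962143 337.39519586  77.64353711]
[443.52733967 275.26904406  69.53335007]
[558.30124894 297.54049084  80.94124961]
[352.38706858 372.23949536   3.66243081]
```

View pics/s1.png

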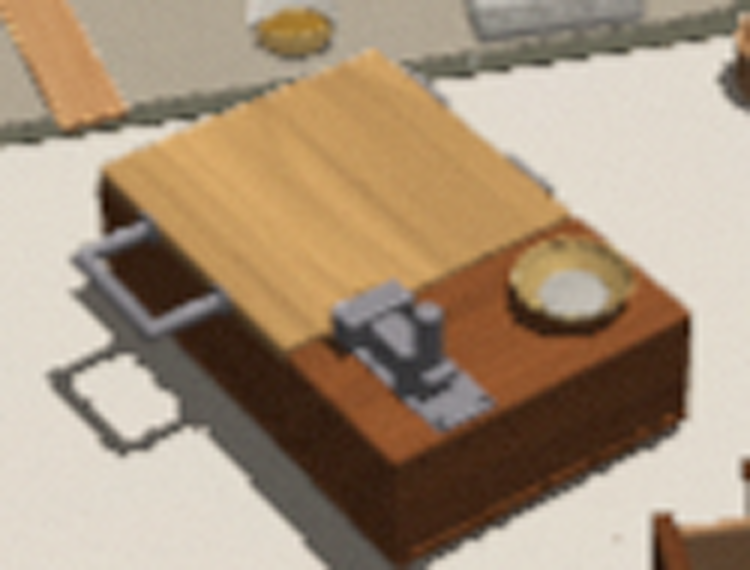

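View pics/t1.png

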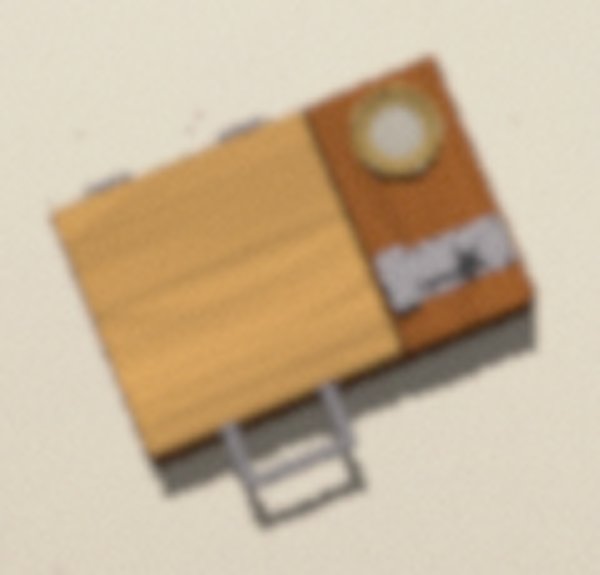

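Side crop: the handle bar runs from about (82,258) to (152,330), and the knob top is at (430,312). Top crop: the bar runs from (252,480) to (347,449), the knob is near (467,262), and the case's top corners are at (155,457), (55,213), (435,57) and (533,295).

```bash
cat > m.py <<'E'
from h import *
s=Cam("side");t=Cam("top")
S=lambda x,y:(205+(x+.5)/6-.5,150+(y+.5)/6-.5)
T=lambda x,y:(190+(x+.5)/5-.5,155+(y+.5)/5-.5)
# heights from two views
for n,a,b in(("barL",(84,260),(253,480)),("barR",(152,328),(347,450)),("deckBR",(690,315),(435,57)),("deckFR",(398,465),(533,293)),("lidFL",(102,170),(155,457)),("lidBL",(373,50),(55,213)),("knob",(430,312),(467,262))):
    print(n,*[np.round(x,1) for x in tri(s,S(*a),t,T(*b))], "plane80 side",s.plane(*S(*a),80)[:2].round(1),"top",t.plane(*T(*b),80)[:2].round(1))
    
# case pose: Procrustes fit on corners (avg of both views at h=80)
loc=np.array([[90,-140],[-90,-140],[-90,140],[90,140]],float)
obs=[]
for a,b in(((690,315),(435,57)),((398,465),(533,293)),((102,170),(155,457)),((373,50),(55,213))):
    obs.append((s.plane(*S(*a),80)[:2]+t.plane(*T(*b),80)[:2])/2)
obs=np.array(obs)
l3=np.c_[loc,np.zeros(4)]; o3=np.c_[obs-obs.mean(0),np.zeros(4)]
th=Ro.align_vectors(o3,l3)[0].as_euler('xyz')[2]
c,si=np.cos(th),np.sin(th);R=np.array([[c,-si],[si,c]]);o=obs.mean(0)
print("case",o,np.degrees(th)); print((obs-o)@R)
for q in((84,260),(152,328)): print("bar in case, side@74",(s.plane(*S(*q),74)[:2]-o)@R)
for q in((253,480),(347,450)): print("bar top@74",(t.plane(*T(*q),74)[:2]-o)@R)
print("knob side",(s.plane(*S(430,312),127)[:2]-o)@R, "depth",s.depth(*S(430,318)))
print("handle from lid geom", o+R@[90-220,47.5], "check hinge")
for q in((430,312),): print(s.plane(*S(*q),127))
# clouds in crop by depth, case frame
for c_ in(s,t):
    vv,uu=np.nonzero(c_.z>0); d=(c_.R@np.linalg.solve(c_.K,np.stack([uu,vv,np.ones_like(uu)]).astype(float)))
    P=c_.p[:,None]+d*c_.z[vv,uu]; L=R.T@(P[:2]-o[:,None])
    m=(L[0]<-100)&(L[0]>-150)&(abs(L[1]-47)<60)&(P[2]>50); print("bar cloud",m.sum(),L[0][m].min(),np.median(P[2][m]),L[1][m].min(),L[1][m].max())
    m=(L[0]<10)&(L[0]>-80)&(L[1]<-40)&(L[1]>-145)&(P[2]>105); print("knob cloud",m.sum(),L[:,m].mean(1),P[2][m].max())
E
python3 m.py
```

```text
barL [430.6 300.5  70.9] 1.2 plane80 side [429.8 289.4] top [430.5 299.8]
barR [454.6 239.2  71.9] 5.6 plane80 side [457.  230.3] top [451.1 238.7]
deckBR [716.7 185.3  76.4] 0.1 plane80 side [715.6 181.4] top [715.8 185.2]
deckFR [557.9 117.7  72.1] 0.3 plane80 side [556.5 109.8] top [556.8 118. ]
lidFL [445.9 364.9  76.3] 2.0 plane80 side [446.8 360.4] top [444.6 364.5]
lidBL [605.6 436.6  77.5] 1.5 plane80 side [604.3 433. ] top [606.  436.2]
knob [576.5 161.7 123.7] 13.0 plane80 side [592.  211.8] top [576.9 161.9]
case [580.79361658 273.55554389] 23.920216831072675
[[  86.70996028 -137.19528433]
 [ -86.81450662 -136.17560198]
 [ -87.47126773  136.01297434]
 [  87.57581407  137.35791197]]
bar in case, side@74 [-128.50302794   82.30154576]
bar in case, side@74 [-127.66140125   16.85358971]
bar top@74 [-126.12238624   85.21083298]
bar top@74 [-132.10658657   20.79853238]
knob side [ -44.91871006 -105.48511558] depth [582.07470568 157.01101178 125.00257802]
handle from lid geom [442.69964643 264.26547341] check hinge
[582.50336551 158.91751842 127.        ]
bar cloud 122 -136.56262227232256 76.50989295011101 9.857365083609908 94.28243326373406
knob cloud 37 [ -46.89429778 -104.76498887] 127.92627865739837
bar cloud 120 -133.4620545719879 77.00252032722494 14.14156032885431 93.85123468647001
knob cloud 24 [-43.79521993 -89.21232759] 131.6509181164481
```

```bash
cat > st.py <<'E'
from h import *
def st(goal=None,yaw=23.9):
    o=env.observe(); R=Ro.from_euler('xyz',o["eef_rot"],degrees=True)
    print("t",round(o["time"],2),"tcp",np.round(o["tool_pos"],1),"w",round(o["width"],1),"F",np.round(o["contact_force"],1),"q",np.round(o["joint_pos"],0))
    y=np.radians(yaw); cx=np.array([np.cos(y),np.sin(y),0])
    best=None
    for sg in(1,-1):
        z=sg*cx; x=np.array([0,0,-1.]); M=np.stack([x,np.cross(z,x),z],1)
        dr=(R.inv()*Ro.from_matrix(M)).as_rotvec()
        if best is None or np.linalg.norm(dr)<np.linalg.norm(best[0]): best=(dr,M,sg)
    print("dr to goal",np.round(best[0],3),"sign",best[2]); print("R",np.round(R.as_matrix(),3).tolist())
    if goal is not None:
        d=np.array(goal)-o["tool_pos"]
        print("shift now-frame",np.round(R.inv().apply(d),1)," goal-frame",np.round(best[1].T@d,1))
E
python3 -c "
from st import *
st([443.5,266.5,130])"; python3 -m handwheel --help | head
```

```text
t 0.3 tcp [223.6 502.4 218.5] w 93.0 F [1.2 0.5 0.2] q [61. 20. 95.  0. 65. -5.]
dr to goal [ 0.735 -0.     0.   ] sign 1
R [[-0.0, -0.914, 0.407], [-0.0, 0.407, 0.914], [-1.0, 0.0, -0.0]]
shift now-frame [  88.5 -296.8 -126. ]  goal-frame [  88.5 -304.8  105.5]invalid input: not JSON, or not a number
```

```bash
python3 -m handwheel '{"xyz":[[0,0,0],[0,0,0],[0,0,0],[0,0,0]],"dr":[[0.184,0,0],[0.184,0,0],[0.184,0,0],[0.183,0,0]],"claw":[0.35,0.35,0.35,0.35]}'; python3 -m handwheel '{"xyz":[[5,-38,13],[10,-38,13],[10,-38,13],[10,-38,13],[10,-38,13],[10,-38,13],[10,-38,13],[10,-38,13]],"dr":[[0,0,0],[0,0,0],[0,0,0],[0,0,0],[0,0,0],[0,0,0],[0,0,0],[0,0,0]],"claw":[0.35,0.35,0.35,0.35,0.35,0.35,0.35,0.35]}'
python3 -c "
from st import *
st([443.5,266.5,57])
s=Cam('side');t=Cam('top')
crop(s.im,185,120,330,245,5,'pics/s2.png')
crop(t.im,190,155,310,270,5,'pics/t2.png')"
```

```text
time: 0.8
tool_pos: [223.6, 502.4, 218.6]
eef_rot: [-142.7, 90.0, -119.2]
contact_force: [-0.4, 0.2, 0.3]
width: 57.7
time: 1.8
tool_pos: [442.7, 265.6, 143.4]
eef_rot: [-0.1, 90.0, 23.8]
contact_force: [1.3, -0.5, -0.6]
width: 32.4
t 1.8 tcp [442.7 265.6 143.4] w 32.4 F [ 1.3 -0.5 -0.6] q [ 26.  22. 104.  -0.  54.   2.]
dr to goal [-0.  0.  0.] sign 1
R [[0.0, -0.405, 0.914], [0.0, 0.914, 0.405], [-1.0, -0.0, 0.0]]
shift now-frame [86.4  0.5  1.1]  goal-frame [86.4  0.5  1.1]
```

View pics/s2.png

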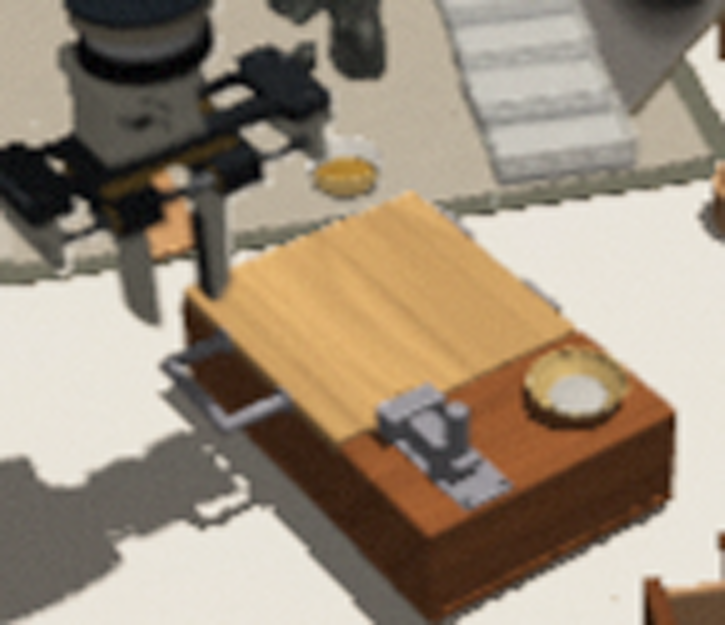

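View pics/t2.png

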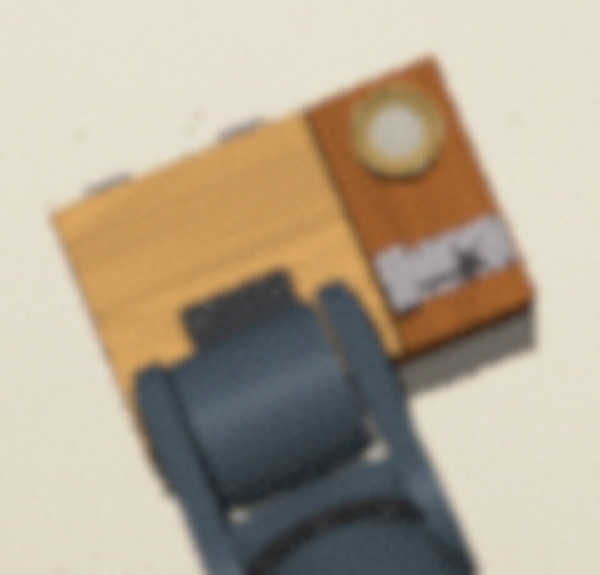

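The side view shows the finger tips at crop (150,320) and (213,292), above the bar at (165,365)–(228,425). I'll check the calibration against the known TCP.

```bash
python3 -c "
from h import *
s=Cam('side'); S=lambda x,y:(185+(x+.5)/5-.5,120+(y+.5)/5-.5)
a=s.plane(*S(150,320),143.4);b=s.plane(*S(213,293),143.4)
print(a,b,(a+b)/2, s.proj([442.7,265.6,143.4]), S(182,306))
q=s.proj([442.7,265.6,143.4]); print((q[0]-185+.5)*5-.5,(q[1]-120+.5)*5-.5)
for P in([443.5,266.5,74],):
  q=s.proj(P); print((q[0]-185+.5)*5-.5,(q[1]-120+.5)*5-.5)
"
```

```text
[421.69644428 256.76134068 143.4       ] [460.12343728 273.53619725 143.4       ] [440.90994078 265.14876897 143.4       ] [221.54004846 180.70061242] (221.0, 180.8)
184.70024227965322 305.50306211602754
197.7450395033075 395.00795057431316
```

```bash
python3 -m handwheel '{"xyz":[[20,0,0],[20,0,0],[15,0,0],[10,0,0],[8,0,0],[7,0,0],[6,0,0],[0,0,0]],"dr":[[0,0,0],[0,0,0],[0,0,0],[0,0,0],[0,0,0],[0,0,0],[0,0,0],[0,0,0]],"claw":[0.35,0.35,0.35,0.35,0.35,0.35,0.35,0.35]}'
python3 -c "
from st import *
st([443.5,266.5,57])
s=Cam('side')
crop(s.im,185,140,330,245,5,'pics/s3.png')"
```

```text
time: 2.95
tool_pos: [441.7, 266.6, 57.3]
eef_rot: [-177.6, 90.0, -153.7]
contact_force: [0.7, 0.6, -0.4]
width: 32.6
t 2.95 tcp [441.7 266.6  57.3] w 32.6 F [ 0.7  0.6 -0.4] q [ 26.  30. 107.  -0.  43.   2.]
dr to goal [-0. -0.  0.] sign 1
R [[-0.0, -0.405, 0.914], [-0.0, 0.914, 0.405], [-1.0, -0.0, -0.0]]
shift now-frame [ 0.3 -0.8  1.6]  goal-frame [ 0.3 -0.8  1.6]
```

View pics/s3.png

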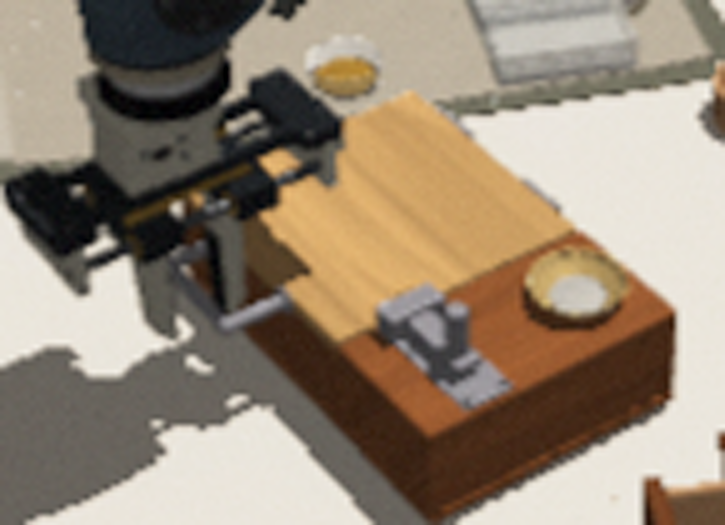

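The side view shows the fingers on either side of the bar, at crop (160,300) and (228,270), with no contact. I'll close them.

```bash
python3 -m handwheel '{"xyz":[[0,0,0.5],[0,0,0],[0,0,0],[0,0,0]],"dr":[[0,0,0],[0,0,0],[0,0,0],[0,0,0]],"claw":[0.12,0,0,0]}'
python3 -c "
from st import *
st([443.5,266.5,57])"
```

```text
time: 3.5
tool_pos: [444.2, 267.7, 58.3]
eef_rot: [1.7, 89.7, 25.6]
contact_force: [6.6, 3.1, -3.2]
width: 9.2
t 3.5 tcp [444.2 267.7  58.3] w 9.2 F [ 6.6  3.1 -3.2] q [ 26.  30. 107.  -0.  43.   2.]
dr to goal [-0.     0.005 -0.   ] sign 1
R [[0.004, -0.405, 0.914], [0.002, 0.914, 0.405], [-1.0, 0.0, 0.005]]
shift now-frame [ 1.3 -0.8 -1.1]  goal-frame [ 1.3 -0.8 -1.1]
```

Gripped on the bar, width 9.2 mm. Next I take out the offset and start the tug.

```bash
python3 -m handwheel '{"xyz":[[0,0,2],[-2,0,0],[-2,0,0],[0,0,0]],"dr":[[0,0,0],[0,0,0],[0,0,0],[0,0,0]],"claw":[0,0,0,0]}'; python3 -m handwheel '{"xyz":[[-2,0,0],[-1,0,0],[0,0,0]],"dr":[[0,0,0],[0,0,0],[0,0,0]],"claw":[0,0,0]}'
```

```text
time: 4.0
tool_pos: [444.2, 267.7, 61.8]
eef_rot: [-1.3, 90.0, 22.6]
contact_force: [3.9, 0.7, -3.4]
width: 8.8
time: 4.38
tool_pos: [444.3, 267.7, 64.8]
eef_rot: [0.8, 90.0, 24.7]
contact_force: [2.7, 2.3, -2.9]
width: 9.0
```

```bash
python3 -m handwheel '{"xyz":[[-2,0,0],[0,0,0]],"dr":[[0,0,0],[0,0,0]],"claw":[0,0]}'; python3 -m handwheel '{"xyz":[[-1.5,0,0],[-1,0,0],[0,0,0]],"dr":[[0,0,0],[0,0,0],[0,0,0]],"claw":[0,0,0]}'
```

```text
time: 4.62
tool_pos: [444.3, 267.7, 66.8]
eef_rot: [0.3, 90.0, 24.2]
contact_force: [4.4, 1.9, -3.9]
width: 9.5
time: 5.0
tool_pos: [444.4, 267.8, 69.3]
eef_rot: [0.1, 90.0, 24.0]
contact_force: [5.2, 2.5, -3.6]
width: 9.0
```

```bash
python3 -m handwheel '{"xyz":[[-1.5,0,0],[0,0,0]],"dr":[[0,0,0],[0,0,0]],"claw":[0,0]}'; python3 -m handwheel '{"xyz":[[-1.5,0,0],[0,0,0]],"dr":[[0,0,0],[0,0,0]],"claw":[0,0]}'
```

```text
time: 5.25
tool_pos: [444.5, 267.8, 70.8]
eef_rot: [0.9, 89.9, 24.8]
contact_force: [6.1, 2.0, -4.6]
width: 9.2
time: 5.5
tool_pos: [444.6, 267.9, 72.3]
eef_rot: [1.8, 89.9, 25.7]
contact_force: [6.8, 3.0, -4.6]
width: 8.7
```

```bash
python3 -m handwheel '{"xyz":[[-1.5,0,0.7],[-1.5,0,0.7],[0,0,0]],"dr":[[0,0,0],[0,0,0],[0,0,0]],"claw":[0,0,0]}'; python3 -m handwheel '{"xyz":[[-2,0,0.3],[-3,0,0.4],[0,0,0]],"dr":[[0,0,0],[0,0,0],[0,0,0]],"claw":[0,0,0]}'
python3 -c "
from st import *
st()
s=Cam('side')
crop(s.im,185,140,330,245,5,'pics/s4.png')"
```

```text
time: 5.88
tool_pos: [444.8, 267.9, 74.9]
eef_rot: [-176.4, 89.9, -152.5]
contact_force: [-0.7, -0.1, -4.7]
width: 8.8
time: 6.25
tool_pos: [445.3, 268.1, 80.0]
eef_rot: [-176.6, 89.9, -152.7]
contact_force: [-4.0, -2.7, -2.6]
width: 8.7
t 6.25 tcp [445.3 268.1  80. ] w 8.7 F [-4.  -2.7 -2.6] q [ 26.  28. 106.  -0.  47.   2.]
dr to goal [-0.    -0.002  0.   ] sign 1
R [[-0.002, -0.405, 0.914], [-0.001, 0.914, 0.405], [-1.0, -0.0, -0.002]]
```

View pics/s4.png

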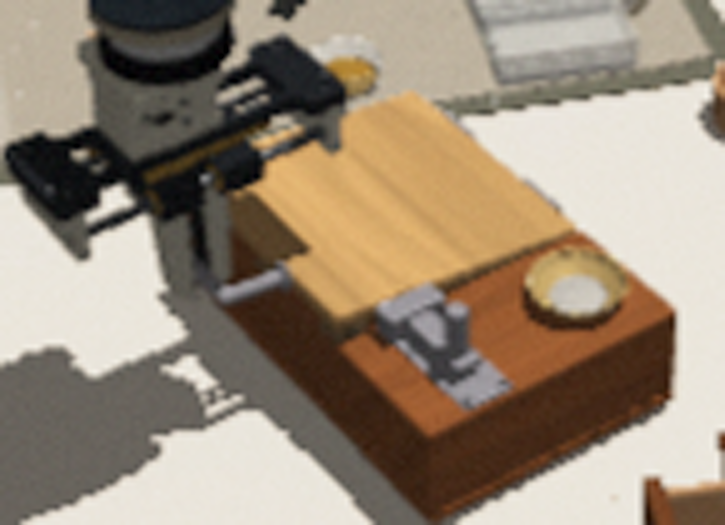

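The lid edge stands visibly above the deck at crop (345,325). The handle has risen 22 mm with under 5 N, well past the 11 mm play, so the lid is free and the bolt stays as it is. I'll raise the lid along its arc.

```bash
python3 -m handwheel '{"xyz":[[-10.9,0,0.5],[-10.9,0,1.8],[-10.7,0,2.4],[-10.6,0,3],[0,0,0]],"dr":[[0,0,0],[0,0,0],[0,0,0],[0,0,0],[0,0,0]],"claw":[0,0,0,0,0]}'; python3 -c "
from st import *
st()"
```

```text
time: 6.92
tool_pos: [453.3, 271.7, 124.3]
eef_rot: [-9.6, 90.0, 14.3]
contact_force: [-2.6, -2.4, -2.9]
width: 9.0
t 6.92 tcp [453.3 271.7 124.3] w 9.0 F [-2.6 -2.4 -2.9] q [ 26.  25. 103.  -0.  52.   2.]
dr to goal [-0.  0.  0.] sign 1
R [[0.0, -0.405, 0.914], [0.0, 0.914, 0.405], [-1.0, -0.0, 0.0]]
```

```bash
python3 -m handwheel '{"xyz":[[-10.4,0,3.3],[-10.2,0,4],[-10,0,4.5],[-9.8,0,5],[0,0,0]],"dr":[[0,0,0],[0,0,0],[0,0,0],[0,0,0],[0,0,0]],"claw":[0,0,0,0,0]}'; python3 -c "
from st import *
st()
s=Cam('side')
crop(s.im,165,90,325,210,5,'pics/s5.png')"
```

```text
time: 7.55
tool_pos: [468.6, 278.4, 164.9]
eef_rot: [-140.9, 90.0, -117.0]
contact_force: [-6.2, -4.1, 0.8]
width: 8.8
t 7.55 tcp [468.6 278.4 164.9] w 8.8 F [-6.2 -4.1  0.8] q [26. 23. 98. -0. 58.  2.]
dr to goal [-0. -0.  0.] sign 1
R [[-0.0, -0.405, 0.914], [-0.0, 0.914, 0.405], [-1.0, -0.0, -0.0]]
```

View pics/s5.png

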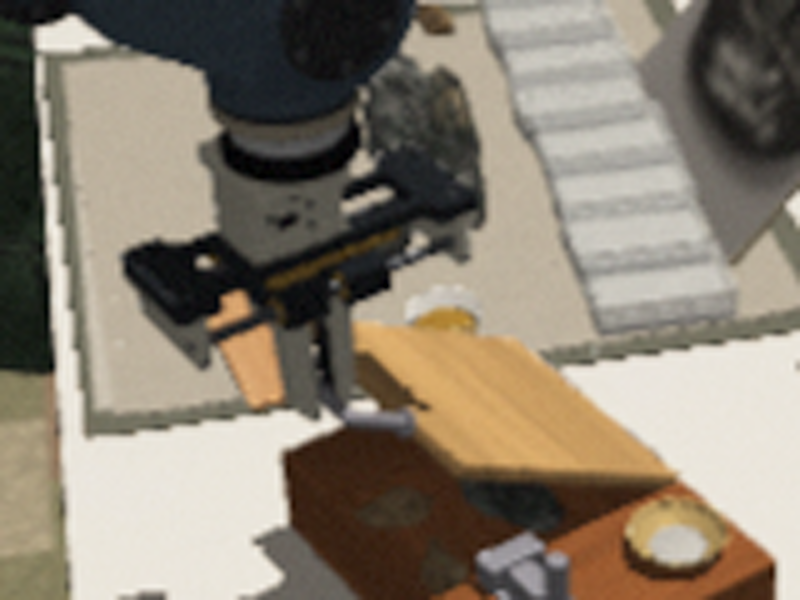

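The lid is at about 29° and the bar is still between the fingers at crop (330,410). Continuing to 45°.

```bash
python3 -m handwheel '{"xyz":[[-9.4,0,4.5],[-9.1,0,5.6],[-8.9,0,6.2],[-8.6,0,6.6],[-8,0,7],[-4.8,0,5],[0,0,0],[0,0,0]],"dr":[[0,0,0],[0,0,0],[0,0,0],[0,0,0],[0,0,0],[0,0,0],[0,0,0],[0,0,0]],"claw":[0,0,0,0,0,0,0,0]}'; python3 -c "
from st import *
st()
s=Cam('side');t=Cam('top')
crop(s.im,165,80,325,230,4,'pics/s6.png')
crop(t.im,190,145,330,290,4,'pics/t6.png')"
```

```text
time: 8.6
tool_pos: [500.1, 292.3, 213.2]
eef_rot: [-168.9, 89.9, -145.0]
contact_force: [-6.7, -6.9, 3.7]
width: 9.1
t 8.6 tcp [500.1 292.3 213.2] w 9.1 F [-6.7 -6.9  3.7] q [26. 23. 90. -0. 66.  2.]
dr to goal [-0.    -0.001  0.   ] sign 1
R [[-0.001, -0.405, 0.914], [-0.001, 0.914, 0.405], [-1.0, -0.0, -0.001]]
```

View pics/s6.png

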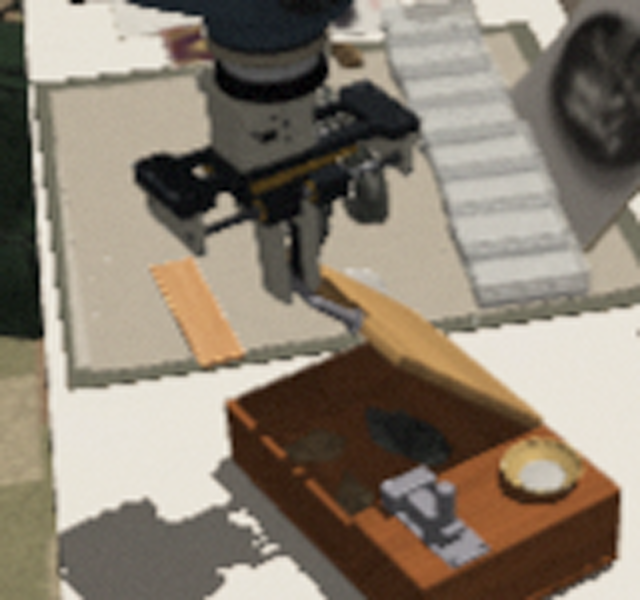

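View pics/t6.png

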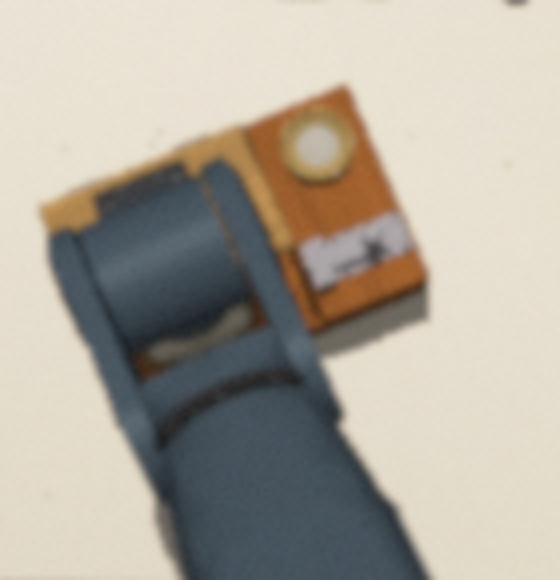

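The lid is raised and gripped, and the dish (crop 540,470) and bolt (435,500) haven't moved. I'll relax the residual push and check the angle with a plane fit on the lid.

```bash
python3 -m handwheel '{"xyz":[[0,0,-0.8],[0,0,0],[0,0,0],[0,0,0],[0,0,0],[0,0,0],[0,0,0],[0,0,0]],"dr":[[0,0,0],[0,0,0],[0,0,0],[0,0,0],[0,0,0],[0,0,0],[0,0,0],[0,0,0]],"claw":[0,0,0,0,0,0,0,0]}'; python3 -c "
from st import *
st()
s=Cam('side')
# lid top surface polygon in 4x crop
poly=np.array([[372,300],[425,325],[525,405],[505,412],[400,345]])/4+[165,80]
m=np.zeros(s.z.shape,np.uint8);cv2.fillPoly(m,[poly.round().astype(int)],1)
P=np.array([s.depth(u,v) for v,u in zip(*np.nonzero(m&(s.z>0)))])
for _ in range(3):
  c=P.mean(0);n=np.linalg.svd(P-c)[2][2];r=(P-c)@n;P=P[abs(r)<2.5*r.std()+1e-6]
n*=np.sign(n[2]);y=np.radians(23.9);cx=n@[np.cos(y),np.sin(y),0]
print(len(P),n,r.std(),'lid deg',np.degrees(np.arctan2(cx,n[2])))
print(env.observe()['qvel'].round(2))
"
```

```text
time: 9.7
tool_pos: [499.7, 292.1, 212.9]
eef_rot: [-149.5, 90.0, -125.6]
contact_force: [-2.8, -4.9, 0.1]
width: 8.8
t 9.7 tcp [499.7 292.1 212.9] w 8.8 F [-2.8 -4.9  0.1] q [26. 23. 91. -0. 66.  2.]
dr to goal [-0. -0.  0.] sign 1
R [[-0.0, -0.405, 0.914], [-0.0, 0.914, 0.405], [-1.0, -0.0, -0.0]]
250 [0.63411851 0.2735155  0.72324476] 0.6454743838555058 lid deg 43.675566277776824
[-0.04  0.11 -0.03 -0.05  0.06 -0.03]
```

```bash
python3 -c "
from station import env
print(env.sign_off())
o=env.observe();print(o['time'],o['tool_pos'],o['width'])"
```

```text
the job is handed in; nothing more can be done
None
the job is handed in; nothing more can be done
```

The lid wasn't caught, so I left the bolt alone, raised the lid to about 45° by its handle and handed in with the gripper still holding it there.

- **Tug:** the handle rose 22 mm, twice the 11 mm play under the bolt, with about 5 N of lift and about 8 N at most in total. The camera also put the bolt at about 20 mm drawn.
- **Last checks:** the handle's rise gives about 44.7°, while a plane fit to the lid in the side view gives 43.7°. That 1° gap is within what I expect from the cameras.
- **Hold:** the grip was firm at 8.8 mm on the bar, the arm was still, and about 6 N of push remained on the tool. Robot time was 9.7 s of the 58 s allowed.
- **Other things:** the dish and bolt looked unmoved in the last pictures. I touched nothing else, but did not check the tweezers, brush and board again one by one.

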